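Lock a valve block into the fixture with the bolt-action clamp

ROBOT

A 7-joint arm with a two-finger parallel gripper is mounted at the origin on a cart in front of the work surface, level with it; the furniture and walls round the work are solid. World frame = base frame: x ahead of the robot, y to its left, z up, the work surface at z = 0. Lengths are in m, angles in rad, forces in N, time in s.
With the tool pointing down it reaches from about 0.425 to 0.925 m from the base axis. Payload 6.8 kg.
Tool frame: the origin (TCP) lies midway between the tips of the shut fingers; the grasp point (between the pads) lies 19 mm behind it (grip_point_offset is the distance from the TCP to the grasp point, in m); y points along the fingers, x is the direction in which the jaws open and shut, and the axes are right-handed (so a half turn about y gives the same grasp; the last joint's range is limited). The gripper opens to 85 mm and grips with 20 to 120 N. Pads are 22 mm wide; open, the fingers measure 114 mm over their backs; the gripper's body (76 mm by 85 mm) begins 54 mm behind the grasp point. The pads swing forward as they close: fully open they stand 13 mm farther back than shut.
Start: joints at [-1.447, 0.477, 0.022, 1.555, -0.011, 1.109, -0.083], TCP at [0.155, 0.657, 0.231] pointing down, gripper open.
Joint ranges: [-2.96, 2.96], [-0.34, 2.1], [-1.41, 1.46], [0.24, 2.44], [-1.37, 4.51], [0.17, 1.92], [-2.96, 2.96]. Speed limits (rad/s): [2.39, 2.39, 3.14, 3.14, 3.14, 3.14, 3.14].

INTERFACE

Orientations are given as a unit quaternion [w, x, y, z].
In Python, from station import get_obs, read_camera, hand_in, grip_point_offset gives the robot as it stands.
- The arm moves only by the tool play_rows, never from a script. Its argument "increments" is a list of rows, each a list of 2 entries, a list of its own where there are three numbers: the shift along the tool's x, y, z in m, then the turn, a rotation vector about the tool's x, y, z in degrees. In form: [[[tx, ty, tz], [ax, ay, az]], ...]. A call has 1 to 20 rows; each row shifts and turns the commanded pose from where the row before left it, along the tool's axes as they then stand; what a row does not reach is not made up. A row lasts 1/12 s, in which the tool goes at most 41.7 mm and 7.16 degrees, less where a joint would pass 70% of its speed; a pose out of reach is approached as far as the arm can. A call with a gripper value outside its range is refused whole. "gripper" is the finger opening in m, from 0 to 0.0854, set as the call begins (left out, the last holds). The fingers move at their own pace and stop on an object; "grip_force" is the grip in N (left out, the last holds). Time passes only in rows, so rows that do not move let the fingers close. It gives the time, the measured TCP pose, the force and the opening at its end, in the units of the state.
- get_obs(): the state, without advancing time (a new reading comes with each control period).
- read_camera(name): name is "scene" or "top" or "wrist"; returns a dict with "color" (420x560x3 uint8, red, green, blue), "range_z" (420x560 float32, m along the optical axis (not along the pixel's ray), 0 where there is no reading), "intrinsics" (3x3 intrinsics, pixels), "dist_coeffs" ([k1, k2, p1, p2, k3] as OpenCV has them; the pictures are not rectified), "R" (3x3) and "t" (3): a world point X has camera coordinates R X + t; the wrist camera has in their place "hand_eye" (4x4, takes a point from camera to tool coordinates, whose origin is the TCP and whose axes are the tool frame's). Camera axes: x right, y down, z forward; pixel columns grow to the right and rows downward; lengths in m; the calibration is good to about 2 mm. A picture is of the moment at which its call begins: read the wrist's pose just before it.
- hand_in(): hands the job in, once; it reports no verdict.
The state is a dict: "t": time; "q": joint angles; "joint_vel": joint speeds; "joint_torque": joint torques, N m; "eef_pos": TCP position; "tool_rot": TCP orientation; "contact_force": force on the tool from outside, world axes, zero at the start; "torque": the same for the moment, N m; "gripper_width": opening from 0.0 (shut) to 1.0 (fully open).
Only numpy, scipy, OpenCV 4.12 (cv2) and the standard library are available. Lean on these libraries where they do the work, as an engineer would, in place of code of your own. Each camera call takes 0.05 s, during which the arm holds its last target. There are 200 camera calls.

TASK

Clamp the valve block that stands in the fixture: with the fingertips push the ball handle of the bolt clamp forward along its slot to the corner, against its spring nose, then push it round the corner and over and down to the very end of the cross slot, so that the bolt stays locked and presses the block square against the stop. Only push: do not take the handle between the fingers, do not lift or tip the block, and leave the spanner, the loose fitting and the second valve block beside the fixture where they are.

Things in the scene. Friction and masses are not known exactly. Their poses are not given: they have to be found in the camera images.
- fixture: Fixture fixed to the bench: aluminium plate 280 x 130 x 12 mm. Origin under its centre, z up, x along the clamp bolt towards the stop (away from the robot, within 0.35 rad). In its frame (mm) the grey guide tube, 42 in diameter, lies along x from -122 to -20, axis at y 0, z 48, top at z 69, on a foot 74 wide and 21 high.
- slot_corner (a point): Corner of the L slot, on top of the tube (fixture frame, mm: -53, 0, 69; axes as the fixture). The slot is 10 mm wide through the tube wall: straight along the tube's top from x = -100 to here, then round to the -y side (the robot's right) as far as 75 degrees from upright. The inside corner has a 3 mm, 45 degree lead-in.
- stop_face (a point): Point on the face of the steel stop at the far end of the nest, 72 mm wide, up to z = 72 (fixture frame, mm: 86, 0, 48). The nest before it lies between two low side rails: inner faces at y = +32 and -32, tops at z = 24.
- bolt (a joint): Slide of the bolt along the fixture's +x, m: 0 = back, 0.042 = fully forward; starts at 0 to 0.012. Friction 2 N. The handle begins to turn only above about 0.035 and is past the corner at 0.040. Fully forward against the block the spring nose gives about 11 N; let go unlocked, the bolt springs back to about 0.037. Locked it rests at 0.040 against the rear wall of the cross slot.
- handle (a joint): Turn of the handle about the bolt's axis, rad: 0 = upright, grows as it goes over to the fixture's -y side and down, 1.31 = end of the cross slot. It stays where it is left; friction is about 1 N at the knob, plus a few N to ride up the lead-in at the corner, which draws the bolt forward.
- knob (a point): Centre of the black ball knob, 26 mm diameter, at the end of the 8 mm steel handle, 70 mm from the bolt's axis: fixture frame (m) x = -0.094 + bolt, y = -0.070 sin(handle), z = 0.048 + 0.070 cos(handle). Axes: x along the bolt, z outwards along the handle.
- nose_face (a point): Centre of the flat rubber face, 24 mm diameter, at the front of the bolt; the nose is sprung in the bolt (1.8 N per mm, up to 9 mm). Fixture frame, relaxed (m): x = -0.001 + bolt, y = 0, z = 0.048.
- nose: The sprung nose of the bolt (see nose_face, same origin); x along the bolt.
- valve_block: Workpiece loose in the nest: aluminium block, 0.3 to 0.55 kg. Solid part, own frame (mm): x -19.5 to 25.5, y -17 to 43, z 0 to 72; a black cover on the side towards the nose adds 6, a brass port sticks out to y = -43. It stands on the plate (origin at z = 12), within 0.03 rad of square, 4 to 15 mm short of the stop; against the stop its origin is at x = 60.5, y = -13 +-2 in the fixture frame.
- next_block: A second, equal valve block standing on the bench on the +y side of the fixture: a bystander. Origin under it as for the first.
- spanner: A small steel combination spanner, 26 x 170 x 7 mm, lying on the bench on the -y side of the fixture, length roughly along it: a bystander. Origin at the middle of its underside.
- spare_fitting: A small metal hose fitting, 29 x 33 x 30 mm, standing on the bench on the +y side of the fixture: a bystander. Origin under its middle.
Things that resemble listed ones, but are neither listed nor needed, are in the scene too. What is shaped like the valve_block but orange is not meant.

How it is judged:
On the way, in this order (a step that is already met when the one before it is completed fails the run):
1. the bolt is pushed forward to the corner of its slot (value of joint bolt above 0.0375 m).
2. the handle is pushed over to the end of the cross slot with the bolt forward (value of joint handle above 1.2 rad and value of joint bolt above 0.038 m), for 0.2 s.
At the end, for the whole second after the job is handed in: The bolt is locked forward (slide more than 38 mm), the handle at the end of the cross slot (turned more than 1.2 of 1.31 rad), the nose presses the valve block with more than 4 N, and the block stands on the plate upright, square (within 0.03 rad) and against the stop (within 2.5 mm), at rest (all of step 2 and contact force between nose and valve_block above 4 N and x of valve_block in the frame of fixture between 0.058 and 0.0625 m and angle between the x axis of valve_block and the x axis of fixture, either way round below 0.03 rad and z of valve_block in the frame of fixture below 0.015 m and angle between valve_block's own z axis and vertical below 0.04 rad and linear speed of valve_block below 0.01 m/s and velocity of joint handle below 0.05 rad/s); the robot touches nothing.
It fails at once if the handle is taken between the fingers (the grasp point lies on the knob or its stem) (x of the grasp point in the frame of knob between -0.01 and 0.01 m and y of the grasp point in the frame of knob between -0.01 and 0.01 m and z of the grasp point in the frame of knob between -0.06 and 0.02 m).
It fails at once if the valve block is lifted (over 8 mm) or tipped (z of valve_block in the frame of fixture above 0.02 m or angle between valve_block's own z axis and vertical above 0.2 rad).
It fails at once if the second valve block, the spanner or the fitting is moved more than 25 mm, or lifted (distance of any of next_block, spanner, spare_fitting from where it was at the start of the episode above 0.025 m).
It also fails if it takes over 38 s, if anything falls off the work surface, if the arm or the gripper's body presses on something with over 40 N, if the wrist force passes 120 N, or if a joint passes its speed limit or range.

## Working session

There is one attempt and no reset: what is moved stays moved. The work goes in short steps, Python scripts to look and compute and a tool call to move; the robot and the scene stay as the last step left them, time stands still between calls to the robot, and variables do not carry over. Pictures are saved under pics/ and viewed, about 8 in all and at most 12, crops included, and the job is handed in when it is done.

Besides the shell and the picture viewer there is one more tool, called in YAML: its name, and indented under it one key for each argument. play_rows: Moves the arm, as the interface text tells. Its arguments: {"type":"object","properties":{"increments":{"type":"array","items":{"type":"array"}},"gripper":{"type":"number"},"grip_force":{"type":"number"}},"required":["increments"]}

```bash
mkdir -p pics; ls; cat > h.py <<'E'
import numpy as np,cv2
from station import *
def px2w(c,u,v,z=None):
    K=np.array(c["intrinsics"]);d=np.array(c["dist_coeffs"],float)
    x,y=cv2.undistortPoints(np.array([[[u,v]]],float),K,d)[0,0]
    r=z if z else float(np.median(c["range_z"][v-1:v+2,u-1:u+2]))
    return (np.array(c["R"]).T@(np.array([x*r,y*r,r])-np.array(c["t"])))
E
python3 - <<'E'
from h import *
import pickle
o=get_obs();print({k:np.round(v,3) for k,v in o.items()},grip_point_offset)
for n in("scene","top"):
    c=read_camera(n);pickle.dump(c,open(n+".pkl","wb"))
    cv2.imwrite(f"pics/{n}1.png",cv2.resize(c["color"][:,:,::-1],(800,600)))
E
```

```text
pics
{'t': np.float64(0.0), 'q': array([-1.447,  0.478,  0.022,  1.556, -0.012,  1.109, -0.083]), 'joint_vel': array([-0.001,  0.001,  0.001,  0.   ,  0.001, -0.   ,  0.   ]), 'joint_torque': array([ 1.0000e-03, -5.9644e+01,  1.6090e+00, -2.8120e+01,  1.2000e-02,
        9.0000e-03,  0.0000e+00]), 'eef_pos': array([0.155, 0.656, 0.23 ]), 'tool_rot': array([-0.554,  0.555,  0.438, -0.439]), 'contact_force': array([-0.001,  0.559,  0.006]), 'torque': array([-0.021,  0.042,  0.006]), 'gripper_width': np.float64(1.001)} 0.0187
```

View pics/scene1.png

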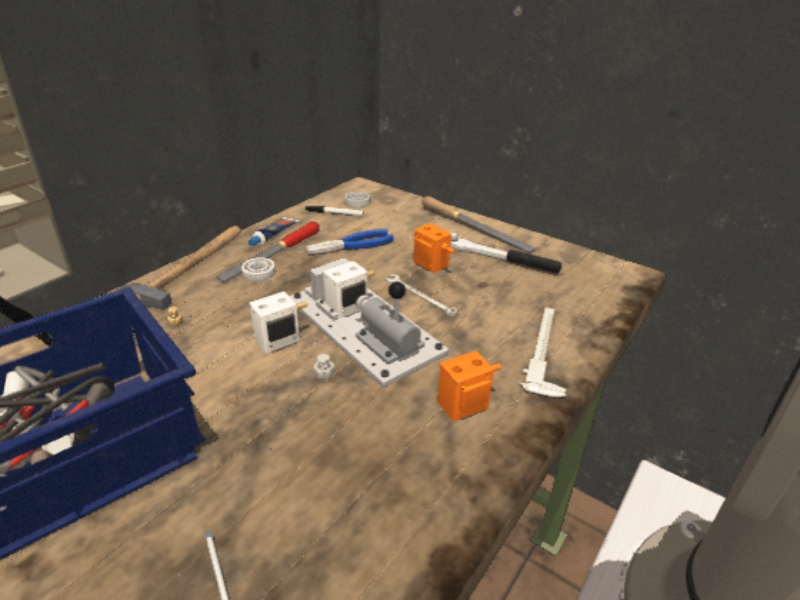

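View pics/top1.png

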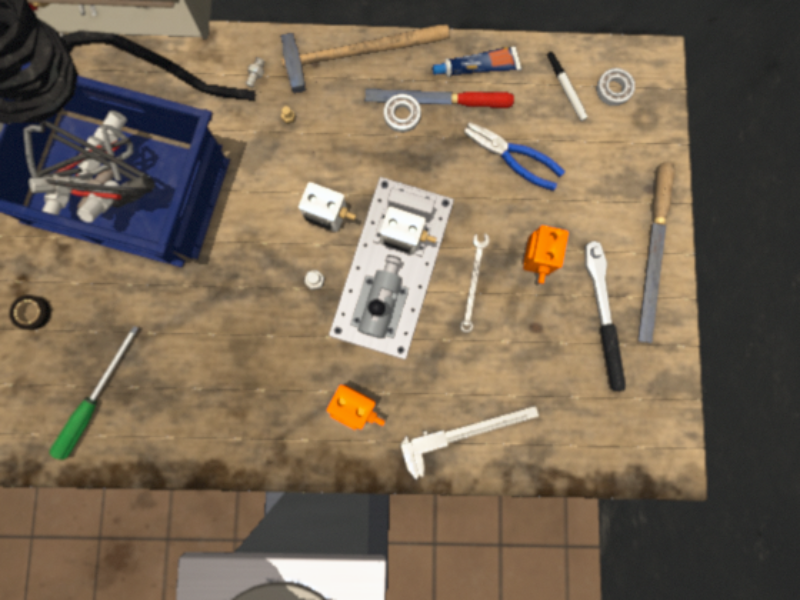

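Top view (800 px scale): the fixture plate spans (385,180)–(405,357). The black knob is at (377,307), and the white valve block in the nest at (403,230). A second white block is at (323,205), the fitting at (314,280) and the spanner at (475,283). The orange blocks at (352,405) and (546,250) are decoys. I'll confirm with a crop.

```bash
python3 - <<'E'
from h import *
import pickle
c=pickle.load(open("top.pkl","rb"))
im=c["color"][120:255,205:340,::-1]
cv2.imwrite("pics/crop1.png",cv2.resize(im,(600,600),interpolation=cv2.INTER_CUBIC))
print(c["intrinsics"],c["dist_coeffs"],np.array(c["R"]).round(3).tolist(),c["t"])
# knob cloud
C=c["color"].astype(int);P=[]
for v in range(200,230):
  for u in range(250,280):
    p=px2w(c,u,v,float(c["range_z"][v,u]))
    if p[2]>0.085:P.append([u,v,*p.round(4)])
P=np.array(P);print(len(P),P.mean(0).round(4),P.max(0),P.min(0))
E
```

```text
[[402.33513934   0.         274.41031039]
 [  0.         402.33513934 208.69053671]
 [  0.           0.           1.        ]] [0.00498491 0.         0.         0.         0.        ] [[0.023, -1.0, 0.021], [-0.99, -0.026, -0.139], [0.139, -0.017, -0.99]] [-0.17539633  0.55024818  0.86857176]
123 [ 2.632195e+02  2.146748e+02  5.293000e-01 -1.378000e-01  1.269000e-01] [ 2.690e+02  2.200e+02  5.416e-01 -1.250e-01  1.331e-01] [ 2.570e+02  2.090e+02  5.186e-01 -1.497e-01  1.204e-01]
```

View pics/crop1.png

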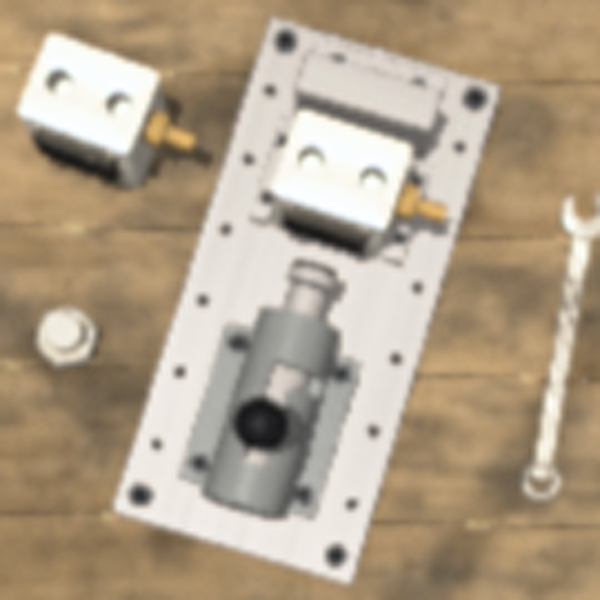

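The crop confirms it. The plate corners are at (275,18), (498,88), (352,582) and (115,512), and the knob is at (262,424), upright over the tube. The white block stands between nose and stop. Next I fit the plate pose.

```bash
python3 - <<'E'
from h import *
import pickle
c=pickle.load(open("top.pkl","rb"));K=np.array(c["intrinsics"]);d=np.array(c["dist_coeffs"]);R=np.array(c["R"]);t=np.array(c["t"])
px=np.array([(275,18),(498,88),(352,582),(115,512)])/4.4444-0.4+[205,120]
W=[]
for p in px:
  x=cv2.undistortPoints(p.reshape(1,1,2),K,d)[0,0];r=R.T@np.array([*x,1]);o=-R.T@t
  W.append((o+r*(0.012-o[2])/r[2])[:2])
W=np.array(W);print(W.round(4),np.linalg.norm(W-np.roll(W,-1,0),axis=1).round(4))
L=np.array([(140,65),(140,-65),(-140,-65),(-140,65)])/1e3
m=W.mean(0);A=W-m
th=np.arctan2((L[:,0]*A[:,1]-L[:,1]*A[:,0]).sum(),(L*A).sum());print("fixture",m.round(4),"yaw",th.round(4))
Rz=np.array([[np.cos(th),-np.sin(th)],[np.sin(th),np.cos(th)]])
print("resid",(W-(m+L@Rz.T)).round(4))
f=lambda p:Rz.T@(np.array(p)-m)
# plate depth check & knob centre: sphere fit from cloud
from scipy.optimize import least_squares
P=[]
for v in range(200,230):
  for u in range(250,280):
    p=px2w(c,u,v,float(c["range_z"][v,u]))
    if p[2]>0.1:P.append(p)
P=np.array(P);s=least_squares(lambda q:np.linalg.norm(P-q,axis=1)-.013,P.mean(0)-[0,0,.01],loss='soft_l1',f_scale=.001).x
print("knob",s.round(4),"fix",f(s[:2]).round(4))
for (u,v) in [(340,150),(200,130),(320,90)]:
  q=(np.array([u,v])/4.4444+[205,120]).astype(int);w=px2w(c,*q);print(w.round(4),f(w[:2]).round(4))
E
```

```text
[[ 0.7639 -0.1385]
 [ 0.7283 -0.2595]
 [ 0.4618 -0.1861]
 [ 0.495  -0.0626]] [0.1261 0.2764 0.128  0.2794]
fixture [ 0.6123 -0.1617] yaw -0.2724
resid [[-0.0007 -0.0018]
 [-0.0013  0.0024]
 [ 0.0019  0.0005]
 [ 0.0001 -0.0011]]
knob [ 0.5302 -0.1379  0.118 ] fix [-0.0854  0.0008]
[ 0.6718 -0.1727  0.084 ] [0.0603 0.0055]
[ 7.034e-01 -1.005e-01  5.000e-04] [0.0713 0.0835]
[ 0.705  -0.1635  0.0716] [0.0898 0.0232]
```

```bash
cat >> h.py <<'E'
from scipy.spatial.transform import Rotation as Ro
YAW=-0.2724;F0=np.array([0.6123,-0.1617,0]);RF=Ro.from_euler('z',YAW).as_matrix()
def w2f(p):return RF.T@(np.array(p)-F0)
def f2w(p):return RF@np.array(p)+F0
def tool():
    o=get_obs();q=np.array(o["tool_rot"]);return np.array(o["eef_pos"]),Ro.from_quat(q[[1,2,3,0]]).as_matrix(),o
def st():
    p,R,o=tool();print("t",round(float(o["t"]),2),"tcp",p.round(4),"fix",w2f(p).round(4),"F_fix",(RF.T@np.array(o["contact_force"])).round(1),"gw",round(float(o["gripper_width"]),3))
    return p,R,o
def to(pf,yawz):
    "shift in tool axes to fixture point pf; turn about tool y to bring tool z to fixture heading yawz(deg)"
    p,R,o=st();h=np.degrees(np.arctan2((RF.T@R)[1,2],(RF.T@R)[0,2]));
    print("R",R.round(3).tolist(),"tool z heading in fix",h.round(2),"turn about +y", ((h-yawz+180)%360-180).round(2),"shift now-axes",(R.T@(f2w(pf)-p)).round(4))
E
python3 - <<'E'
from h import *
import pickle
c=pickle.load(open("top.pkl","rb"))
to([-0.13,0.03,0.25],-33); print(get_obs()["q"].round(3))
Z=[]
for v in range(0,300,4):
  for u in range(0,180,4):
    if c["range_z"][v,u]>0:
      p=px2w(c,u,v,float(c["range_z"][v,u])); 
      if p[2]>.05:Z.append(p)
Z=np.array(Z);print(Z.max(0),Z.min(0)); print("start->bin max z in path", Z[(Z[:,0]<.75)].max(0) if (Z[:,0]<.75).any() else None)
E
```

```text
t 0.1 tcp [0.1549 0.6564 0.2304] fix [-0.6606  0.6649  0.2304] F_fix [0.9 0.4 0.6] gw 0.999
R [[0.23, -0.0, -0.973], [0.973, -0.002, 0.23], [-0.002, -1.0, -0.0]] tool z heading in fix -177.67 turn about +y -144.67 shift now-axes [-0.656  -0.0184 -0.5044]
[-1.447  0.478  0.022  1.556 -0.012  1.109 -0.083]
[0.99420363 0.45694838 0.30869354] [0.59786871 0.11013853 0.0504832 ]
start->bin max z in path [0.74967739 0.45694838 0.14524971]
```

play_rows:
  increments:
    - [[0,0,-0.015],[0,5.9,0]]
    - [[0.002,0,-0.03],[0,0,0]]
    - [[0,0,-0.03],[0,0,0]]
    - [[0,0,-0.03],[0,0,0]]
    - [[0,0,-0.03],[0,0,0]]
    - [[0,0,-0.03],[0,0,0]]
    - [[0,0,-0.03],[0,0,0]]
    - [[0,0,-0.03],[0,0,0]]
    - [[0,0,-0.03],[0,0,0]]
  gripper: 0
  grip_force: 40

```text
t: 0.85
eef_pos: [0.3981, 0.5756, 0.2308]
tool_rot: [-0.576, 0.576, 0.409, -0.41]
contact_force: [0.4, 0.6, 1.2]
gripper_width: 0.004
```

```bash
python3 -c "
from h import *
to([-0.13,0.03,0.25],147); print(get_obs()['q'].round(3))"
```

```text
t 0.85 tcp [0.3981 0.5756 0.2308] fix [-0.4047  0.6525  0.2308] F_fix [0.2 0.6 1.2] gw 0.004
R [[0.329, -0.001, -0.944], [0.944, -0.001, 0.329], [-0.001, -1.0, 0.0]] tool z heading in fix 176.43 turn about +y 29.43 shift now-axes [-0.6042 -0.0187 -0.3129]
[-1.122  0.52   0.1    1.492 -0.055  1.133  0.224]
```

play_rows:
  increments:
    - [[-0.02,0,-0.008],[0,0,0]]
    - [[-0.034,0,-0.016],[0,0,0]]
    - [[-0.034,0,-0.016],[0,0,0]]
    - [[-0.034,0,-0.016],[0,0,0]]
    - [[-0.034,0,-0.016],[0,0,0]]
    - [[-0.034,0,-0.016],[0,0,0]]
    - [[-0.034,0,-0.016],[0,0,0]]
    - [[-0.034,0,-0.016],[0,0,0]]
    - [[-0.034,0,-0.016],[0,0,0]]
    - [[-0.034,0,-0.016],[0,0,0]]
    - [[-0.034,0,-0.016],[0,0,0]]
    - [[-0.034,0,-0.016],[0,0,0]]
    - [[-0.034,0,-0.016],[0,0,0]]
    - [[-0.034,0,-0.016],[0,0,0]]
    - [[-0.034,0,-0.016],[0,0,0]]
    - [[-0.034,0,-0.016],[0,0,0]]
    - [[-0.034,0,-0.016],[0,0,0]]
    - [[-0.034,0,-0.016],[0,0,0]]

```text
t: 2.35
eef_pos: [0.4645, -0.0821, 0.2313]
tool_rot: [0.576, -0.576, -0.41, 0.41]
contact_force: [1.3, 0.6, -0.3]
gripper_width: -0.002
```

play_rows:
  increments:
    - [[0,0,0],[0,5.9,0]]
    - [[0,0,0],[0,5.9,0]]
    - [[0,0,0],[0,5.9,0]]
    - [[0,0,0],[0,5.9,0]]
    - [[0,0,0],[0,5.9,0]]
    - [[0,0,0],[0,0,0]]
    - [[0,0,0],[0,0,0]]

```text
t: 2.93
eef_pos: [0.4647, -0.0802, 0.2311]
tool_rot: [0.661, -0.661, -0.25, 0.251]
contact_force: [0.4, 0.2, 0.1]
gripper_width: 0.006
```

```bash
python3 -c "
from h import *
to([-0.114,0.0193,0.108],147); print(get_obs()['q'].round(3))
c=read_camera('wrist');cv2.imwrite('pics/w1.png',c['color'][:,:,::-1])"
```

```text
t 2.93 tcp [ 0.4647 -0.0802  0.2311] fix [-0.1641  0.0388  0.2311] F_fix [0.4 0.3 0.1] gw 0.006
R [[0.749, -0.001, -0.663], [0.663, -0.0, 0.749], [-0.0, -1.0, 0.0]] tool z heading in fix 147.1 turn about +y 0.1 shift now-axes [ 0.0109  0.1231 -0.0527]
[-0.421  0.14   0.511  2.052 -0.083  0.969  0.857]
```

View pics/w1.png

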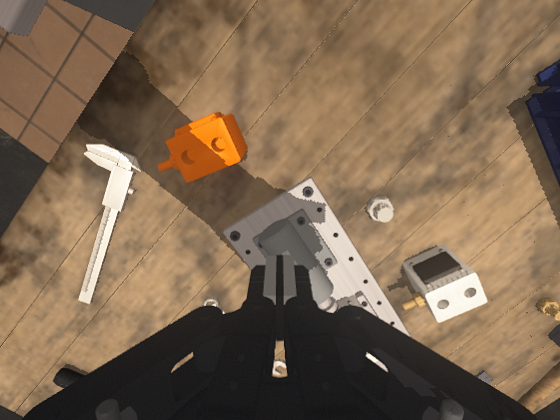

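Wrist view: the shut fingers (about 285,280) stand behind and to the left of the clamp. The decoy orange block (205,150) is behind and clear. I go down behind the knob, about 10 mm short of it.

play_rows:
  increments:
    - [[0.005,0,-0.018],[0,0,0]]
    - [[0.006,0.01,-0.02],[0,0,0]]
    - [[0,0.02,-0.015],[0,0,0]]
    - [[0,0.03,0],[0,0,0]]
    - [[0,0.03,0],[0,0,0]]
    - [[0,0.02,0],[0,0,0]]
    - [[0,0.013,0],[0,0,0]]
    - [[0,0,0],[0,0,0]]
    - [[0,0,0],[0,0,0]]

```text
t: 3.73
eef_pos: [0.5078, -0.1128, 0.1079]
tool_rot: [0.662, -0.661, -0.249, 0.251]
contact_force: [0.3, -0.2, 0.7]
gripper_width: -0.002
```

```bash
python3 -c "
from h import *
to([-0.114,0.0193,0.108],147)
c=read_camera('top');cv2.imwrite('pics/t2.png',cv2.resize(c['color'][120:255,205:340,::-1],(500,500),interpolation=cv2.INTER_CUBIC))"
```

```text
t 3.73 tcp [ 0.5078 -0.1128  0.1079] fix [-0.1138  0.0189  0.1079] F_fix [ 0.3 -0.1  0.7] gw -0.002
R [[0.75, -0.002, -0.661], [0.661, -0.0, 0.75], [-0.001, -1.0, 0.001]] tool z heading in fix 147.01 turn about +y 0.01 shift now-axes [ 0.0002 -0.0001  0.0004]
```

View pics/t2.png

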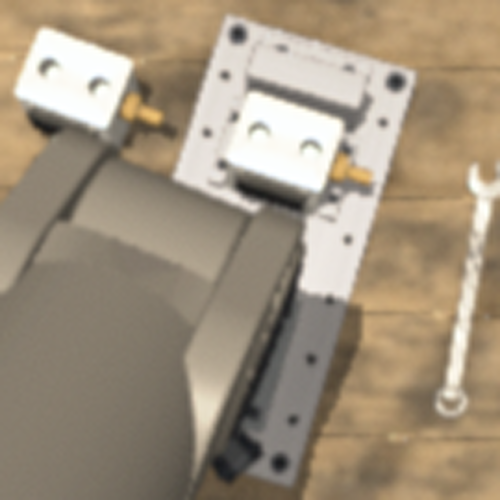

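The knob is hidden by the wrist in the top view, but the block, spanner and neighbours are unmoved. I approach along the face normal, then push +x.

play_rows:
  increments:
    - [[0,0,-0.004],[0,0,0]]
    - [[0,0,-0.004],[0,0,0]]
    - [[0,0,-0.003],[0,0,0]]
    - [[0.002,0,-0.0034],[0,0,0]]
    - [[0.002,0,-0.0034],[0,0,0]]
    - [[0,0,0],[0,0,0]]

```text
t: 4.28
eef_pos: [0.524, -0.1238, 0.1086]
tool_rot: [-0.661, 0.662, 0.25, -0.249]
contact_force: [-0.6, 0.8, 0.3]
gripper_width: 0.001
```

```bash
python3 -c "
from h import *
st()"
```

```text
t 4.28 tcp [ 0.524  -0.1238  0.1086] fix [-0.0952  0.0128  0.1086] F_fix [-0.8  0.6  0.3] gw 0.001
```

```bash
python3 -c "
from h import *
st()
c=read_camera('scene');cv2.imwrite('pics/s2.png',cv2.resize(c['color'][170:280,200:350,::-1],(780,572),interpolation=cv2.INTER_CUBIC))"
```

```text
t 4.28 tcp [ 0.524  -0.1238  0.1086] fix [-0.0952  0.0128  0.1086] F_fix [-0.8  0.6  0.3] gw 0.001
```

View pics/s2.png

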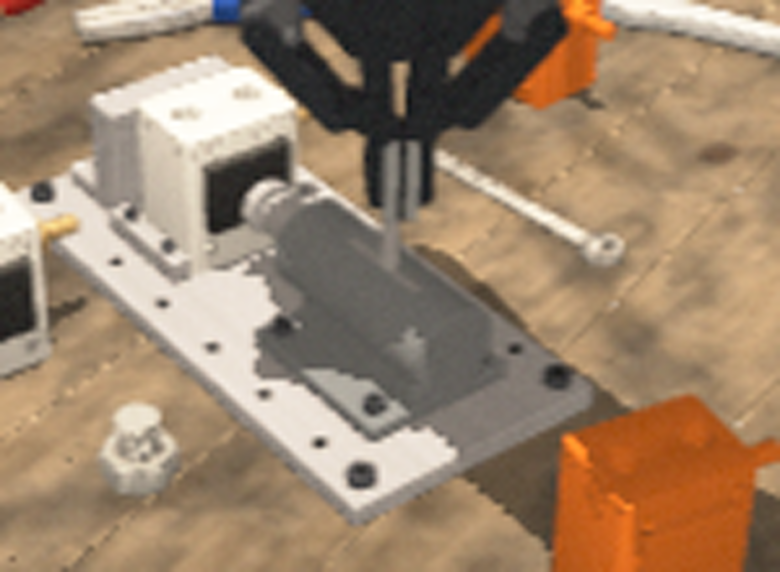

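```bash
cat >> h.py <<'E'
def prj(c,pf):
    X=f2w(pf);u=cv2.projectPoints(X.reshape(1,3),cv2.Rodrigues(np.array(c["R"]))[0],np.array(c["t"]),np.array(c["intrinsics"]),np.array(c["dist_coeffs"]))[0].ravel();return u
E
python3 -c "
from h import *
st()
import pickle
c=pickle.load(open('scene.pkl','rb'))
for x in (-.1,-.09,-.08,-.075,-.07,-.065,-.06,-.053): print(x,((prj(c,[x,0,.072])-[200,170])*5.2).round(0),((prj(c,[x,0,.1])-[200,170])*5.2).round(0))"
```

```text
t 4.33 tcp [ 0.5238 -0.1238  0.1084] fix [-0.0955  0.0127  0.1084] F_fix [0.2 0.2 0.8] gw -0.004
-0.1 [427. 273.] [429. 217.]
-0.09 [412. 262.] [413. 206.]
-0.08 [397. 251.] [398. 195.]
-0.075 [389. 245.] [391. 190.]
-0.07 [382. 240.] [383. 184.]
-0.065 [375. 234.] [376. 179.]
-0.06 [368. 229.] [368. 174.]
-0.053 [358. 221.] [358. 166.]
```

The stem at (392,240) gives knob x ≈ -0.077, so the bolt is already at about 0.017 and there is contact. I continue pushing +x.

play_rows:
  increments:
    - [[0.0022,0,-0.0034],[0,0,0]]
    - [[0.0022,0,-0.0034],[0,0,0]]
    - [[0.0022,0,-0.0034],[0,0,0]]
    - [[0.0022,0,-0.0034],[0,0,0]]
    - [[0,0,0],[0,0,0]]

```text
t: 4.75
eef_pos: [0.5384, -0.1277, 0.108]
tool_rot: [0.662, -0.661, -0.249, 0.25]
contact_force: [-3.5, 2.3, 1.3]
gripper_width: 0.001
```

```bash
python3 -c "
from h import *
st()"
```

```text
t 4.75 tcp [ 0.5384 -0.1277  0.108 ] fix [-0.0803  0.0128  0.108 ] F_fix [-4.   1.3  1.3] gw 0.001
```

play_rows:
  increments:
    - [[0.0016,0,-0.0025],[0,0,0]]
    - [[0.0016,0,-0.0025],[0,0,0]]
    - [[0,0,0],[0,0,0]]

```text
t: 5.0
eef_pos: [0.5436, -0.1293, 0.1079]
tool_rot: [0.662, -0.661, -0.249, 0.25]
contact_force: [-4.8, 2.2, 3.2]
gripper_width: -0.004
```

```bash
python3 -c "
from h import *
st()"
```

```text
t 5.0 tcp [ 0.5436 -0.1293  0.1079] fix [-0.0749  0.0128  0.1079] F_fix [-5.2  0.8  3.2] gw -0.004
```

play_rows:
  increments:
    - [[0.0011,0,-0.0017],[0,0,0]]
    - [[0.0011,0,-0.0017],[0,0,0]]
    - [[0,0,0],[0,0,0]]

```text
t: 5.25
eef_pos: [0.546, -0.1299, 0.1076]
tool_rot: [0.663, -0.66, -0.248, 0.251]
contact_force: [-8.1, 2.7, 5.4]
gripper_width: 0.002
```

```bash
python3 -c "
from h import *
st()"
```

```text
t 5.25 tcp [ 0.546  -0.1299  0.1076] fix [-0.0724  0.0128  0.1076] F_fix [-8.5  0.4  5.4] gw 0.002
```

play_rows:
  increments:
    - [[0.0011,0,-0.0017],[0,0,0]]
    - [[0.0011,0,-0.0017],[0,0,0]]
    - [[0,0,0],[0,0,0]]

```text
t: 5.5
eef_pos: [0.5478, -0.1305, 0.1071]
tool_rot: [0.664, -0.659, -0.247, 0.252]
contact_force: [-13.6, 5.3, 8.2]
gripper_width: -0.003
```

```bash
python3 -c "
from h import *
st()"
```

```text
t 5.5 tcp [ 0.5478 -0.1305  0.1071] fix [-0.0705  0.0127  0.1071] F_fix [-14.5   1.4   8.2] gw -0.003
```

Bolt at about 0.042 (−14.5 N). Now I push toward −y with the diagonal face.

play_rows:
  increments:
    - [[-0.0025,0,-0.0016],[0,0,0]]
    - [[-0.0025,0,-0.0016],[0,0,0]]
    - [[-0.0025,0,-0.0016],[0,0,0]]
    - [[0,0,0],[0,0,0]]

```text
t: 5.83
eef_pos: [0.5461, -0.1401, 0.1069]
tool_rot: [0.663, -0.66, -0.247, 0.251]
contact_force: [-7.4, 3.0, 0.4]
gripper_width: 0.002
```

```bash
python3 -c "
from h import *
st()
c=read_camera('scene');cv2.imwrite('pics/s3.png',cv2.resize(c['color'][170:280,200:350,::-1],(780,572),interpolation=cv2.INTER_CUBIC))"
```

```text
t 5.83 tcp [ 0.5461 -0.1401  0.1069] fix [-0.0696  0.003   0.1069] F_fix [-8.   0.9  0.4] gw 0.002
```

View pics/s3.png

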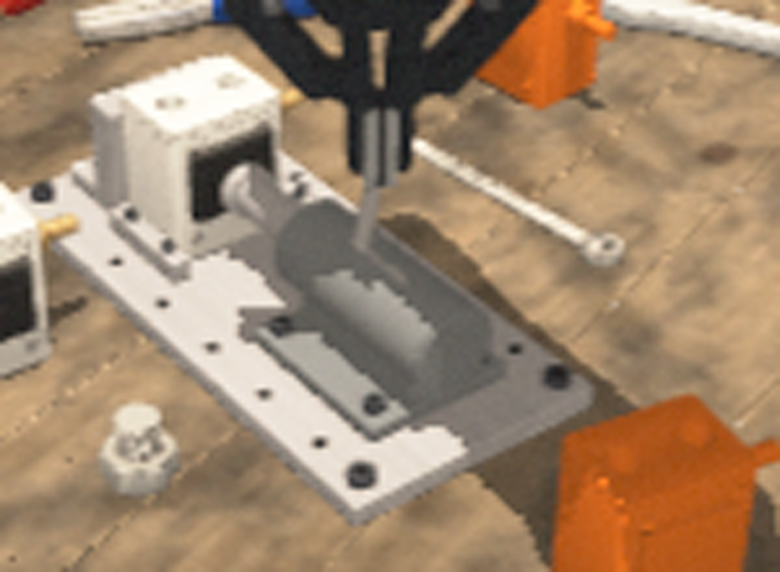

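Scene crop: the stem base is at (360,245) and leans right, so the handle is round the corner. The block sits against the stop. I continue along the arc.

play_rows:
  increments:
    - [[-0.0025,0.0005,-0.0016],[0,0,0]]
    - [[-0.0025,0.0005,-0.0016],[0,0,0]]
    - [[-0.0025,0.0005,-0.0016],[0,0,0]]
    - [[-0.0025,0.0005,-0.0016],[0,0,0]]
    - [[-0.0025,0.0005,-0.0016],[0,0,0]]
    - [[0,0,0],[0,0,0]]

```text
t: 6.38
eef_pos: [0.544, -0.1543, 0.1047]
tool_rot: [0.662, -0.661, -0.248, 0.25]
contact_force: [-3.5, 1.7, -2.7]
gripper_width: -0.005
```

```bash
python3 -c "
from h import *
st()"
```

```text
t 6.38 tcp [ 0.544  -0.1543  0.1047] fix [-0.0677 -0.0113  0.1047] F_fix [-3.8  0.7 -2.7] gw -0.005
```

play_rows:
  increments:
    - [[-0.0025,0.0008,-0.0016],[0,0,0]]
    - [[-0.0025,0.0008,-0.0016],[0,0,0]]
    - [[-0.0025,0.0008,-0.0016],[0,0,0]]
    - [[-0.0025,0.0008,-0.0016],[0,0,0]]
    - [[-0.0025,0.0018,-0.0016],[0,0,0]]
    - [[-0.0025,0.0018,-0.0016],[0,0,0]]
    - [[0,0,0],[0,0,0]]

```text
t: 6.97
eef_pos: [0.5408, -0.1731, 0.0991]
tool_rot: [-0.661, 0.662, 0.249, -0.249]
contact_force: [-0.7, 1.3, 0.7]
gripper_width: -0.006
```

```bash
python3 -c "
from h import *
st()
c=read_camera('scene');cv2.imwrite('pics/s4.png',cv2.resize(c['color'][170:280,200:350,::-1],(780,572),interpolation=cv2.INTER_CUBIC))"
```

```text
t 6.97 tcp [ 0.5408 -0.1731  0.0991] fix [-0.0658 -0.0302  0.0991] F_fix [-1.   1.   0.7] gw -0.006
```

View pics/s4.png

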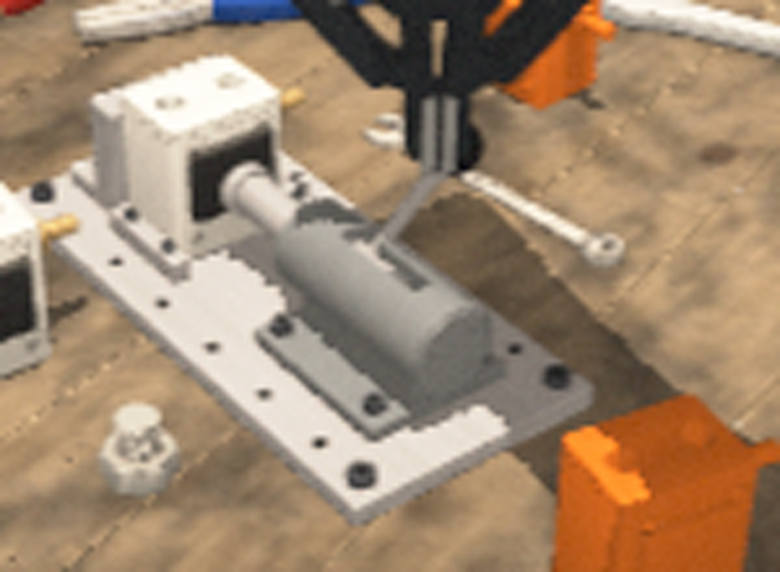

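The handle is at about 0.7 rad (stem from (375,245) to (435,180), ball at (470,145) behind the finger). The bolt is forward of the rear wall. Now I lift clear and press the knob down from above.

play_rows:
  increments:
    - [[0.0025,0,0.0016],[0,0,0]]
    - [[0,-0.008,0],[0,0,0]]
    - [[0,-0.01,0],[0,0,0]]
    - [[0,-0.008,0],[0,0,0]]
    - [[-0.0035,0,-0.009],[0,0,0]]
    - [[-0.004,0,-0.009],[0,0,0]]
    - [[0,0,0],[0,0,0]]
    - [[0,0,0],[0,0,0]]

```text
t: 7.68
eef_pos: [0.5474, -0.1886, 0.1248]
tool_rot: [-0.662, 0.662, 0.249, -0.249]
contact_force: [0.4, 1.4, -0.6]
gripper_width: -0.003
```

```bash
python3 -c "
from h import *
st()
c=read_camera('scene');cv2.imwrite('pics/s5.png',cv2.resize(c['color'][170:280,200:350,::-1],(780,572),interpolation=cv2.INTER_CUBIC))
for th in (.5,.6,.7,.8,.9): print(th,((prj(c,[-.054,-.07*np.sin(th),.048+.07*np.cos(th)])-[200,170])*5.2).round(0))"
```

```text
t 7.68 tcp [ 0.5474 -0.1886  0.1248] fix [-0.0552 -0.0434  0.1248] F_fix [ 0.   1.4 -0.6] gw -0.003
0.5 [423. 123.]
0.6 [433. 126.]
0.7 [443. 130.]
0.8 [452. 136.]
0.9 [460. 143.]
```

View pics/s5.png

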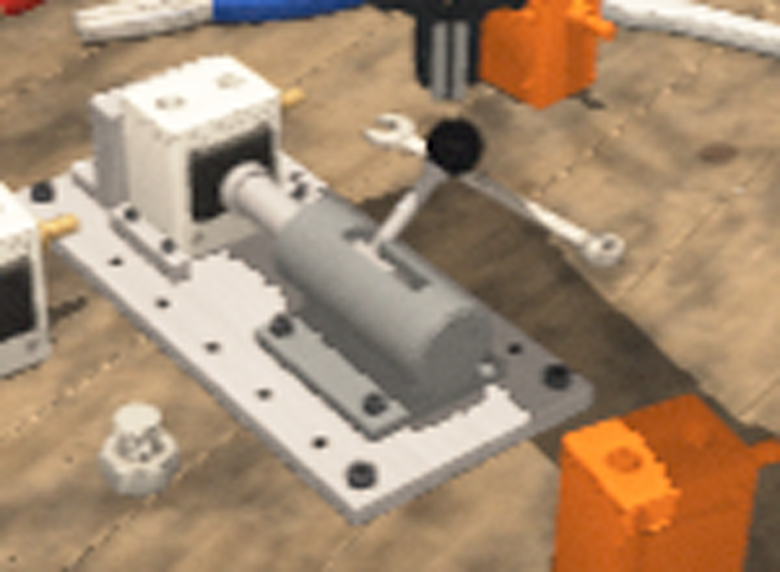

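The knob is visible at (455,147), handle about 0.8 rad, and the fingertips are above it. I press down along the arc.

play_rows:
  increments:
    - [[-0.002,0.004,-0.0013],[0,0,0]]
    - [[-0.0012,0.004,-0.0008],[0,0,0]]
    - [[-0.0012,0.0035,-0.0008],[0,0,0]]
    - [[-0.0012,0.0035,-0.0008],[0,0,0]]
    - [[-0.0012,0.0035,-0.0008],[0,0,0]]
    - [[-0.0012,0.0035,-0.0008],[0,0,0]]
    - [[0,0,0],[0,0,0]]

```text
t: 8.32
eef_pos: [0.5445, -0.1983, 0.1026]
tool_rot: [-0.661, 0.662, 0.249, -0.249]
contact_force: [-0.4, 0.5, 1.5]
gripper_width: 0.0
```

```bash
python3 -c "
from h import *
st()"
```

```text
t 8.32 tcp [ 0.5445 -0.1983  0.1026] fix [-0.0555 -0.0534  0.1026] F_fix [-0.5  0.4  1.5] gw 0.0
```

play_rows:
  increments:
    - [[-0.0012,0.0035,-0.0008],[0,0,0]]
    - [[-0.0012,0.0035,-0.0008],[0,0,0]]
    - [[-0.0012,0.0035,-0.0008],[0,0,0]]
    - [[-0.0012,0.0035,-0.0008],[0,0,0]]
    - [[-0.001,0.0035,-0.0006],[0,0,0]]
    - [[0,0.003,0],[0,0,0]]
    - [[0,0,0],[0,0,0]]

```text
t: 8.9
eef_pos: [0.5428, -0.2025, 0.0815]
tool_rot: [0.662, -0.661, -0.249, 0.25]
contact_force: [1.2, -0.1, -0.1]
gripper_width: 0.001
```

```bash
python3 -c "
from h import *
st()"
```

```text
t 8.9 tcp [ 0.5428 -0.2025  0.0815] fix [-0.0559 -0.0579  0.0815] F_fix [ 1.2  0.2 -0.1] gw 0.001
```

play_rows:
  increments:
    - [[0,0.0015,0],[0,0,0]]
    - [[0,0.0015,0],[0,0,0]]
    - [[0,0.0015,0],[0,0,0]]
    - [[0,0,0],[0,0,0]]

```text
t: 9.23
eef_pos: [0.5433, -0.2031, 0.0785]
tool_rot: [0.662, -0.661, -0.25, 0.249]
contact_force: [-3.8, 0.8, 8.6]
gripper_width: -0.002
```

```bash
python3 -c "
from h import *
st()
c=read_camera('scene');cv2.imwrite('pics/s6.png',cv2.resize(c['color'][170:280,200:350,::-1],(780,572),interpolation=cv2.INTER_CUBIC))"
```

```text
t 9.23 tcp [ 0.5433 -0.2031  0.0785] fix [-0.0553 -0.0584  0.0785] F_fix [-3.9 -0.3  8.6] gw -0.002
```

View pics/s6.png

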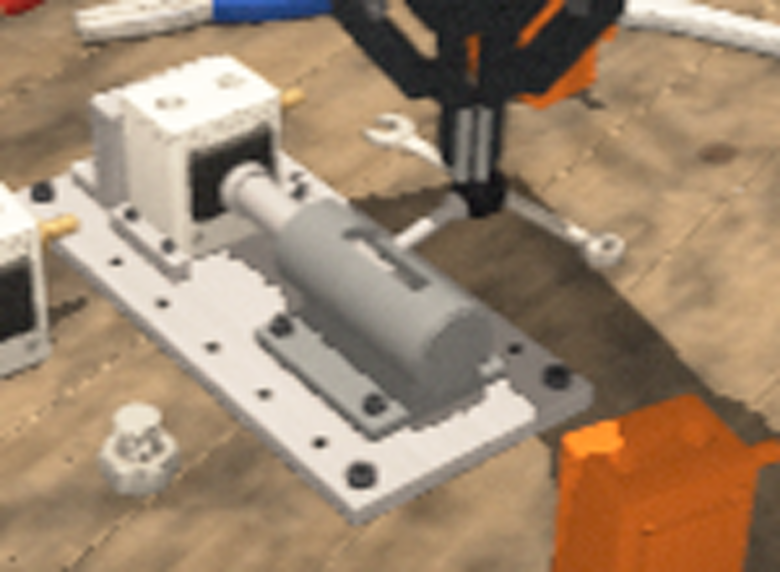

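The fingertips are on the knob at (480,195), tip z 0.0785 with 8.6 N. That matches the slot end (knob z 0.066). I press a little more to confirm, then lift off and check.

play_rows:
  increments:
    - [[0,0.001,0],[0,0,0]]
    - [[0,0.001,0],[0,0,0]]
    - [[0,0,0],[0,0,0]]
    - [[0,0,0],[0,0,0]]
    - [[0,0,0],[0,0,0]]

```text
t: 9.7
eef_pos: [0.5435, -0.2032, 0.0778]
tool_rot: [0.662, -0.661, -0.25, 0.249]
contact_force: [-6.5, 2.1, 19.3]
gripper_width: 0.0
```

play_rows:
  increments:
    - [[0,-0.006,0],[0,0,0]]
    - [[0,-0.015,0],[0,0,0]]
    - [[0,-0.025,0],[0,0,0]]
    - [[0,-0.03,0],[0,0,0]]
    - [[0,-0.03,0],[0,0,0]]
    - [[0,-0.03,0.005],[0,0,0]]
    - [[0.02,0,0.03],[0,0,0]]
    - [[0.02,0,0.03],[0,0,0]]
    - [[0.02,0,0.03],[0,0,0]]
    - [[0.03,0,0.02],[0,0,0]]
    - [[0.03,0,0.02],[0,0,0]]
    - [[0.03,0,0.02],[0,0,0]]
    - [[0.03,0,0.02],[0,0,0]]
    - [[0.03,0,0.02],[0,0,0]]
    - [[0.02,0,0.01],[0,0,0]]
    - [[0,0,0],[0,0,0]]

```text
t: 11.03
eef_pos: [0.5813, 0.1102, 0.2115]
tool_rot: [0.661, -0.66, -0.253, 0.252]
contact_force: [1.3, 1.0, -0.5]
gripper_width: 0.001
```

```bash
python3 -c "
from h import *
st()
from scipy.optimize import least_squares
import pickle
c0=pickle.load(open('top.pkl','rb'))
c=read_camera('top');cv2.imwrite('pics/t3.png',cv2.resize(c['color'][120:255,205:340,::-1],(600,600),interpolation=cv2.INTER_CUBIC))
P=[]
B=[]
for v in range(130,235):
  for u in range(240,330):
    p=px2w(c,u,v,float(c['range_z'][v,u]));f=w2f(p)
    if abs(f[0]+.054)<.025 and -.09<f[1]<-.045 and .05<f[2]<.1:P.append(f)
    if f[2]>.079 and f[2]<.09 and -.01<f[0]<.12 and abs(f[1])<.06:B.append(f)
P=np.array(P);s=least_squares(lambda q:np.linalg.norm(P-q,axis=1)-.013,P.mean(0)-[0,0,.01],loss='soft_l1',f_scale=.001).x
print(len(P),'knob fix',s.round(4),'theta',np.arctan2(-s[1],s[2]-.048))
B=np.array(B);r=cv2.minAreaRect(B[:,:2].astype(np.float32)*1000);print(len(B),B[:,2].mean(),B.min(0),B.max(0),r)
"
```

```text
t 11.03 tcp [0.5813 0.1102 0.2115] fix [-0.103   0.2536  0.2115] F_fix [ 1.   1.3 -0.5] gw 0.001
128 knob fix [-0.0537 -0.0656  0.0663] theta 1.2979130586266483
501 0.08398078393277762 [ 0.04070216 -0.02773277  0.07901609] [0.08637628 0.03191304 0.08789049] ((63.42438507080078, 2.1364307403564453), (45.44929504394531, 59.79363250732422), 0.5045595169067383)
```

View pics/t3.png

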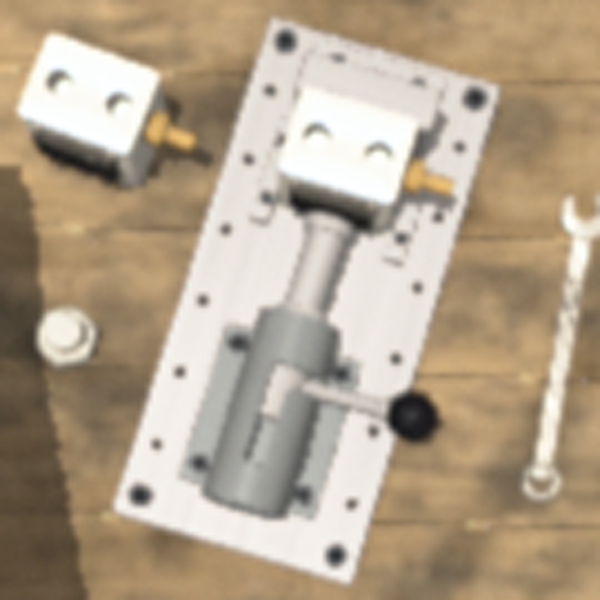

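The knob sits at θ≈1.30 and bolt≈0.040. The block's front face is at x≈0.086, on the stop, within about 0.5° of square. The spanner, fitting and second block have not moved, and the arm is clear of everything. Handing in.

```bash
python3 -c "
from station import *
print(hand_in())"
```

```text
the job is handed in; nothing more can be done
None
```

The valve block is clamped and the job is handed in at about 11 s of robot time; `hand_in()` gives no verdict. I used only the shut fingertips. They pushed the knob forward to the corner (about 14.5 N), then round it with a diagonal face. Then I lifted off and pressed the knob down to the end of the cross slot (19 N against the end).

Last checks, from the top camera with the arm well clear:

| Check | Measured | Required |
|---|---|---|
| Handle turn | about 1.30 rad | over 1.2 rad |
| Bolt slide | about 0.040 m | over 0.038 m |
| Block front face (stop at x = 86 mm) | x about 86 mm | within 2.5 mm of the stop |
| Block squareness | about 0.01 rad | under 0.03 rad |
| Spanner, fitting, second block | no visible movement | under 25 mm |

- **Not measured:** the nose force on the block could not be read directly. The locked bolt and the nose seen against the block imply it.
- **Disagreement:** plate corners refit to about 2–3 mm, near the stated calibration error. The scene camera's knob position was off by about 2 pixels from the predicted one.

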